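Reset the microscope lamp controller with a stylus

TASK

The microscope's lamp controller needs a hard reset: take the yellow stylus from the holder and, with its tip, sweep the orange dust shutter steadily all the way open, then reach the stylus down through the uncovered port and press the red button gently but fully down. Finish while still holding the stylus upright in the gripper and the button down with it (do not let go or withdraw); touch the lamp controller with the stylus only. Leave the blue controller, the grey tool and everything else on the bench as they are.

Things in the scene. Friction and masses are not known exactly. Their poses are not given: they have to be found in the camera images.
- stylus_mid (a point): Centre of the yellow square handle (14 x 14 mm, 72 mm long) of the reset stylus, which stands upright in either hole of the holder, about 118 mm above the bench. z points up along the stylus, x and y are square to the handle's flats. Below the handle: a dark collar (19 mm wide, 4 mm thick) and a straight steel shaft 7 mm in diameter, 65 mm long; the tip is 105 mm below this point.
- stylus_tip (a point): The flat end of the stylus's 7 mm shaft, on its axis, 105 mm from stylus_mid.
- stylus: The stylus itself, about 50 g; origin on its axis under the collar, 40 mm below the handle's centre and 65 mm above the tip.
- holder: Fixed tool holder: aluminium block 56 x 150 mm on a black foot (66 x 160 x 8 mm), 78 mm high in all, long along its own y; origin under its centre. Two vertical 10 mm holes at y = -35 and +35 mm; tools hang in them, collars on the top face. Fingers have most room closing across the row (along the holder's x).
- scraper_mid (a point): Centre of the grey handle of the other tool in the holder, same shape and size as the stylus but grey, its top 154 mm above the bench: do not strike it; leave it there.
- lamp_box: Lamp controller with the orange shutter and orange band, the one to be reset: a fixed white box 150 (x) x 130 (y) x 70 mm high, origin under its centre, dark front panel on its -x face. The two controllers are alike but for the colour, and may stand on either side.
- lamp_box_port (a point): Centre of the mouth of the lamp controller's reset port in its flat top face, 70 mm above the bench; axes as the controller's (z up). A vertical bore 20 mm in diameter; the red button in it (19 mm across) has its top 14 mm below the face at rest.
- lamp_shutter (a joint): The orange dust shutter that covers the lamp controller's port: a plate 29 (x) x 30 (y) x 3 mm lying on the top face, between rails 3.5 mm high, that slides along the controller's +y. 0 = closed, centred over the port; 0.040 m = fully open (end stop). Stays where it is left; takes about 2 N. Begins within 3 mm of closed.
- lamp_shutter_lip (a point): Middle of the top edge of the upright lip on the lamp shutter: 29 mm wide (x), 4 mm thick (y, this point is mid-thickness), 14 mm high above the controller's top face, along the shutter's -y edge (13 mm from the shutter's centre). Push its -y side towards +y to open. The top face is free for 25 mm on that side.
- heater_box: Heater controller with the blue shutter and blue band, to be left alone: a fixed white box 150 (x) x 130 (y) x 70 mm high, origin under its centre, dark front panel on its -x face. The two controllers are alike but for the colour, and may stand on either side.
- heater_box_port (a point): Centre of the mouth of the heater controller's reset port in its flat top face, 70 mm above the bench; axes as the controller's (z up). A vertical bore 20 mm in diameter; the red button in it (19 mm across) has its top 14 mm below the face at rest.
- heater_shutter (a joint): The blue dust shutter that covers the heater controller's port: a plate 29 (x) x 30 (y) x 3 mm lying on the top face, between rails 3.5 mm high, that slides along the controller's +y. 0 = closed, centred over the port; 0.040 m = fully open (end stop). Stays where it is left; takes about 2 N. Begins within 3 mm of closed.
- heater_shutter_lip (a point): Middle of the top edge of the upright lip on the heater shutter: 29 mm wide (x), 4 mm thick (y, this point is mid-thickness), 14 mm high above the controller's top face, along the shutter's -y edge (13 mm from the shutter's centre). Push its -y side towards +y to open. The top face is free for 25 mm on that side.
- lamp_button (a joint): The lamp controller's recessed red reset button, under the shutter: 0 = up, 0.008 m = fully down (pressed 8 mm). Spring: about 1 N to start, 5 N fully down, springs back when let go; it meets a hard stop there.
- heater_button (a joint): The heater controller's button, likewise; not to be pressed.
- wash_bottle: Loose bystander at the back of the bench: clear bottle with blue cap, 60 mm across, 130 mm high; origin under its centre.
- dish: Loose bystander at the back of the bench: glass dish 92 mm across, 14 mm high; origin under its centre.
- jar: Loose bystander at the back of the bench: amber jar 60 mm across, 70 mm high; origin under its centre.
- phone: Loose bystander: red slab 75 x 150 x 9 mm lying on the right of the bench; origin under its centre.
Not all that is in view belongs to the job. Of the things that look like the stylus, the smaller one is meant.

How it is judged (in metres and radians):
On the way, in this order (a step that is already met when the one before it is completed fails the run):
1. the stylus is drawn out of the holder, held in the fingers (z of stylus_tip in the frame of holder above 0.08 m and contact force between the fingers and stylus above 1 N), for 0.1 s.
2. the stylus sweeps the shutter along, in contact (value of joint lamp_shutter between 0.006 and 0.032 m and contact force between stylus and lamp_box above 0.4 N), for 0.1 s.
3. the shutter is open (value of joint lamp_shutter above 0.035 m), for 0.1 s.
4. the stylus, through the port, holds the button down for one second (value of joint lamp_button above 0.006 m and contact force between stylus and lamp_box above 1.5 N and horizontal distance between stylus_tip and lamp_box_port below 0.009 m), for 1 s.
At the end, for the whole second after the job is handed in: The gripper holds the stylus still, within 20 degrees of upright, its tip in the lamp port pressing the button at least 6 of 8 mm down (over 1.5 N); orange shutter open at least 35 mm; blue shutter within 8 mm, its button within 2 mm, grey tool within 20 mm, bystanders within 30 mm of their starts (all of step 4 and value of joint lamp_shutter above 0.035 m and contact force between the fingers and stylus above 1 N and angle between stylus's own z axis and vertical below 0.35 rad and linear speed of stylus below 0.02 m/s and value of joint heater_shutter below 0.008 m and value of joint heater_button below 0.002 m and distance of scraper_mid from where it was at the start of the episode below 0.02 m and distance of each of wash_bottle, dish, jar, phone from where it was at the start of the episode below 0.03 m); the arm keeps its last pose, push and grip.
It fails at once if the fingers or arm touch the lamp controller, its shutter or button (contact force between any of the fingers, the arm and lamp_box above 1 N).
It fails at once if the stylus is rammed into the controller with over 45 N (contact force between stylus and lamp_box above 45 N).
It fails at once if the heater controller's shutter is pushed or its button pressed (value of joint heater_shutter above 0.008 m or value of joint heater_button above 0.002 m).
It fails at once if the grey tool or a bystander is disturbed (distance of scraper_mid from where it was at the start of the episode above 0.02 m or distance of any of wash_bottle, dish, jar, phone from where it was at the start of the episode above 0.03 m).
It also fails if it takes over 45 s, if anything falls off the work surface, if the arm or the gripper's body presses on something with over 40 N, if the wrist force passes 120 N, or if a joint passes its speed limit or range.

ROBOT

A 6-joint arm with a two-finger parallel gripper is mounted at the origin on the work surface. World frame = base frame: x ahead of the robot, y to its left, z up, the work surface at z = 0. Lengths are in m, angles in degrees, forces in N, time in s.
With the tool pointing down it reaches from about 0.425 to 0.95 m from the base axis. Payload 3.5 kg.
Tool frame: the origin (TCP) lies at the very end of the fingers, on their centre line; the grasp point (between the pads) lies 19 mm behind it (robot.grasp_offset is the distance from the TCP to the grasp point, in m); z points along the fingers, y is the direction in which the jaws open and shut (so a half turn about z gives the same grasp; the last joint's range is limited). The gripper opens to 85 mm and grips with 20 to 120 N. Pads are 22 mm wide; open, the fingers measure 114 mm over their backs; the gripper's body (76 mm by 85 mm) begins 54 mm behind the grasp point. The pads swing forward as they close: fully open they stand 13 mm farther back than shut.
Start: joints at [-79.698, 16.404, 90.338, -0, 73.258, -8.594], TCP at [0.219, -0.639, 0.231] pointing down, gripper open.
Joint ranges: [-158.93, 158.93], [-51.34, 127.21], [12.03, 142.37], [-87.48, 267.48], [13.55, 161.25], [-162.69, 162.69]. Speed limits (degrees/s): [159.86, 159.86, 180, 180, 180, 180].

INTERFACE

Orientations are given as [roll, pitch, yaw] about the fixed x, y, z axes, in that order (R = Rz(yaw) Ry(pitch) Rx(roll)).
In Python, from plant import telemetry, read_camera, get_calibration, job, robot gives the robot as it stands.
- The arm moves only by the tool move_arm, never from a script. Its argument "plan" is text: rows parted by semicolons, each of 5 numbers parted by spaces: the opening, from 0 (shut) to 1 (fully open), then the shift along the tool's x, y, z in units of 40 mm (1.0 is 40 mm), then the turn about the tool's z in units of 6 degrees (1.0 is 6 degrees). A call has exactly 5 rows; each row is the pose to reach, as a shift and turn from the pose commanded when the call began, along the tool's axes at that moment; what a row does not reach only later rows make up. A row lasts 1/12 s, in which the tool goes at most 41.7 mm and 7.16 degrees, less where a joint would pass 70% of its speed; a pose out of reach is approached as far as the arm can. A call with a gripper value outside its range is refused whole. The fingers move at their own pace and stop on an object; "squeeze" is the grip in N (left out, the last holds). Time passes only in rows, so rows that repeat a pose let the fingers close, or fill a call up. It gives the time, the measured TCP pose, the force and the opening at its end, in the units of the state.
- telemetry.sense(): the state, without advancing time (a new reading comes with each control period).
- read_camera(name): name is "scene" or "top" or "wrist"; returns (picture, depth): 400x640x3 uint8, blue, green, red; 400x640 float32, m along the optical axis (not along the pixel's ray), 0 where there is no reading.
- get_calibration(name): a dict with "fx", "fy", "cx", "cy" (pixels), "cam_to_world" (4x4, takes a point from camera to world coordinates); the wrist camera has in their place "T_tool_cam" (4x4, takes a point from camera to tool coordinates, whose origin is the TCP and whose axes are the flange's). Camera axes: x right, y down, z forward; pixel columns grow to the right and rows downward; lengths in m; the calibration is good to about 2 mm. A picture is of the moment at which its call begins: read the wrist's pose just before it. get_calibration takes no time and is no camera call.
- job.job_done(): hands the job in, once; it reports no verdict.
The state is a dict: "time_s": time; "joint_pos": joint angles; "qvel": joint speeds; "effort": joint torques, N m; "tool_pos": TCP position; "orientation": TCP orientation; "ft_force": force on the tool from outside, world axes, zero at the start; "ft_torque": the same for the moment, N m; "opening": opening from 0.0 (shut) to 1.0 (fully open).
Only numpy, scipy, OpenCV 4.12 (cv2) and the standard library are available. Lean on these libraries where they do the work, as an engineer would, in place of code of your own. Each camera call takes 0.05 s, during which the arm holds its last target. There are 200 camera calls.

## Working session

There is one attempt and no reset: what is moved stays moved. The work goes in short steps, Python scripts to look and compute and a tool call to move; the robot and the scene stay as the last step left them, time stands still between calls to the robot, and variables do not carry over. Pictures are saved under pics/ and viewed, about 8 in all and at most 12, crops included, and the job is handed in when it is done.

Besides the shell and the picture viewer there is one more tool, called after "Call:" as a command line: name --argument value ..., lists and objects as JSON in quotes. move_arm: Moves the arm, as the interface text tells. Its arguments: {"type":"object","properties":{"plan":{"type":"string"},"squeeze":{"type":"number"}},"required":["plan"]}

```bash
ls; mkdir -p pics
cat > h.py <<'E'
import numpy as np, cv2
from plant import telemetry, read_camera, get_calibration, job, robot
from scipy.spatial.transform import Rotation as R
def cam(name):
    s=telemetry.sense(); im,d=read_camera(name); c=get_calibration(name)
    if name=="wrist":
        T=np.eye(4);T[:3,:3]=R.from_euler('xyz',s["orientation"],degrees=True).as_matrix();T[:3,3]=s["tool_pos"]
        M=T@np.array(c["T_tool_cam"])
    else: M=np.array(c["cam_to_world"])
    return im,d,c,M
def pts(uv,depth,c,M):
    uv=np.atleast_2d(uv).astype(float);p=np.c_[(uv[:,0]-c["cx"])/c["fx"],(uv[:,1]-c["cy"])/c["fy"],np.ones(len(uv))]*np.reshape(depth,(-1,1))
    return p@M[:3,:3].T+M[:3,3]
def plane(uv,z,c,M):
    a=pts(uv,1.0*np.ones(len(np.atleast_2d(uv))),c,M)-M[:3,3]
    return M[:3,3]+a*((z-M[2,3])/a[:,2])[:,None]
E
python3 - <<'E'
from h import *
print(telemetry.sense())
for n in("scene","top"):
    im,d,c,M=cam(n);cv2.imwrite(f"pics/{n}0.png",im);np.savez(f"{n}0.npz",im=im,d=d,M=M,k=[c["fx"],c["fy"],c["cx"],c["cy"]]);print(n,M.round(3),c["fx"],c["cx"],c["cy"])
E
```

```text
pics
{'time_s': 0.0, 'joint_pos': array([-7.97001751e+01,  1.64546096e+01,  9.04238753e+01,  5.16611513e-05,
        7.32601829e+01, -8.59424467e+00]), 'qvel': array([ 0.01791948, -0.1006242 , -0.10063347,  0.01142776,  0.022358  ,
       -0.01542097]), 'effort': array([ 3.93570217e-04, -4.05982018e+01, -2.92624176e+01, -1.49532539e-04,
        5.67849493e-03,  3.62384725e-06]), 'tool_pos': array([ 0.21848615, -0.63795113,  0.22992351]), 'orientation': array([-1.79862897e+02, -2.07708348e-02,  1.88940298e+01]), 'ft_force': array([-0.27454505,  1.19700596,  0.18109129]), 'ft_torque': array([ 0.02626018, -0.03173166,  0.01049738]), 'opening': 1.0023987402671333}
scene [[ 0.32   0.53  -0.785  1.369]
 [ 0.947 -0.196  0.254 -0.359]
 [-0.02  -0.825 -0.565  0.639]
 [ 0.     0.     0.     1.   ]] 426.8818627350948 319.6613188210618 202.64544597818704
top [[ 2.00e-02 -9.79e-01  2.05e-01  4.48e-01]
 [-1.00e+00 -2.10e-02 -1.00e-03 -1.00e-01]
 [ 5.00e-03 -2.05e-01 -9.79e-01  1.01e+00]
 [ 0.00e+00  0.00e+00  0.00e+00  1.00e+00]] 406.02240980922545 325.038321166729 190.72796581136217
```

View pics/scene0.png

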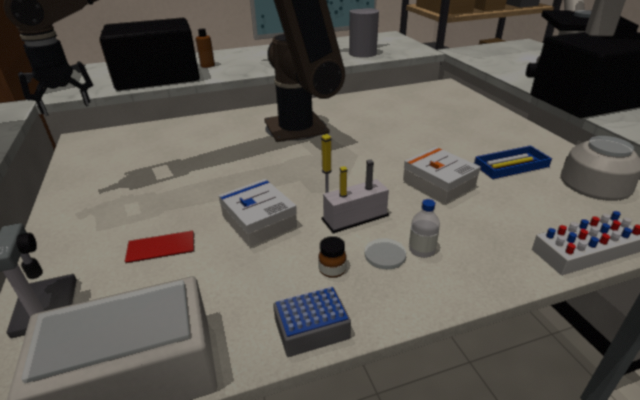

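View pics/top0.png

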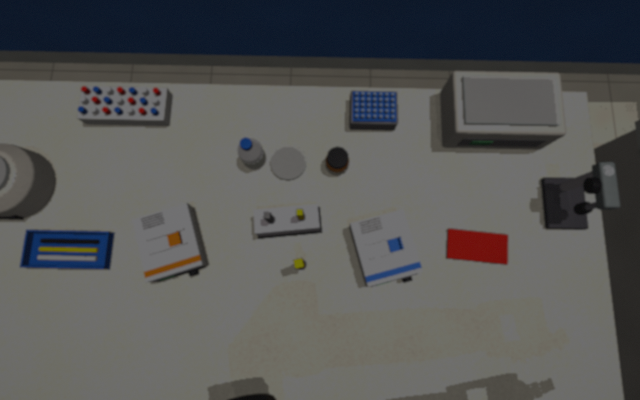

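The scene view shows the holder at about (355,205), with the yellow stylus at (343,182) and the grey tool at (369,175). A taller yellow decoy stands at (326,155), nearer the robot. The orange controller is at (440,172) and the blue one at (258,208). In the top view the stylus is at about (300,214), the decoy at (299,264), and the orange shutter at (175,240).

Run:
```python
from h import *
def load(n):
    z=np.load(n+"0.npz");k=z["k"];return z["im"],z["d"],dict(fx=k[0],fy=k[1],cx=k[2],cy=k[3]),z["M"]
T=load("top");S=load("scene")
def blobs(L,lo,hi,box,name):
    im,d,c,M=L;h=cv2.cvtColor(im,cv2.COLOR_BGR2HSV);m=cv2.inRange(h,lo,hi)
    n,lab,st,ce=cv2.connectedComponentsWithStats(m)
    for i in range(1,n):
        x,y=ce[i]
        if st[i,4]>8 and box[0]<x<box[2] and box[1]<y<box[3]:
            vv,uu=np.where(lab==i);dd=d[vv,uu];P=pts(np.c_[uu,vv],dd,c,M)
            print(name,st[i],ce[i].round(1),"3d med",np.median(P,0).round(4),"z range",P[:,2].min().round(3),P[:,2].max().round(3),"x",P[:,0].min().round(3),P[:,0].max().round(3),"y",P[:,1].min().round(3),P[:,1].max().round(3))
for L,n,b in((T,"top",(100,150,440,300)),(S,"scene",(220,130,480,250))):
    blobs(L,(22,120,60),(34,255,255),b,n+" yellow")
    blobs(L,(5,130,60),(18,255,255),b,n+" orange")
    blobs(L,(100,120,50),(130,255,255),b,n+" blue")
# grey tool/holder/box tops from top depth
im,d,c,M=T
vv,uu=np.mgrid[0:400,0:640];P=pts(np.c_[uu.ravel(),vv.ravel()],d.ravel(),c,M).reshape(400,640,3)
Z=P[:,:,2]
for nm,zl,zh,b in(("holder",.070,.085,(240,195,330,245)),("lamp",.062,.076,(125,195,215,290)),("heater",.062,.076,(340,200,430,290)),("graytool",.12,.17,(255,200,283,240)),("styl",.12,.17,(284,200,315,235)),("decoy",.12,.3,(284,250,315,285))):
    m=np.zeros(Z.shape,np.uint8);m[b[1]:b[3],b[0]:b[2]]=((Z>zl)&(Z<zh))[b[1]:b[3],b[0]:b[2]]
    q=P[m>0]
    if len(q)<5: print(nm,len(q));continue
    r=cv2.minAreaRect((q[:,:2]*1000).astype(np.float32));print(nm,len(q),"rect mm",np.round(r[0],1),np.round(r[1],1),round(r[2],1),"z",np.median(q[:,2]).round(4),q[:,2].max().round(4))
for nm,I,b in(("a",T[0],(125,195,215,290)),("b",T[0],(245,195,325,280))):
    cv2.imwrite(f"pics/c{nm}.png",cv2.convertScaleAbs(cv2.resize(I[b[1]:b[3],b[0]:b[2]],None,fx=5,fy=5,interpolation=2),alpha=1.7))
```

```text
top yellow [297 210   6   6  35] [299.4 212.6] 3d med [ 0.5776 -0.0462  0.1533] z range 0.146 0.157 x 0.573 0.584 y -0.052 -0.041
top yellow [294 259  11  10  92] [298.8 263.4] 3d med [ 0.4715 -0.0511  0.1846] z range -0.002 0.188 x 0.462 0.48 y -0.061 -0.028
top orange [168 232  13  14 132] [174.  238.7] 3d med [0.5235 0.2439 0.0734] z range 0.069 0.087 x 0.509 0.539 y 0.226 0.259
top orange [145 256  56  21 278] [172.3 265.6] 3d med [0.4627 0.2433 0.0705] z range 0.066 0.075 x 0.439 0.486 y 0.181 0.305
top blue [388 238  15  13 134] [394.8 244.2] 3d med [ 0.5221 -0.2635  0.0735] z range 0.069 1.01 x 0.448 0.536 y -0.278 -0.1
top blue [366 263  54  19 264] [392.3 271.9] 3d med [ 0.4592 -0.257   0.0707] z range 0.056 1.01 x 0.438 0.48 y -0.318 -0.1
scene yellow [322 133   9   7  48] [325.8 136.2] 3d med [ 0.4751 -0.0489  0.1865] z range 0.003 0.189 x 0.093 0.483 y -0.06 0.089
scene yellow [322 141   9  31 249] [326.2 155.3] 3d med [ 0.4799 -0.0529  0.1386] z range 0.093 0.639 x 0.468 1.369 y -0.359 -0.04
scene yellow [340 166   7   5  25] [343.2 168.3] 3d med [ 0.5851 -0.0469  0.1561
[... 517 characters left out ...]
z range 0.071 0.075 x 0.44 0.481 y -0.319 -0.2
scene blue [241 198  14   8  70] [247.6 201.5] 3d med [ 0.525  -0.2642  0.0763] z range 0.074 0.639 x 0.505 1.369 y -0.359 -0.249
scene blue [423 200  12  11 113] [428.1 204.8] 3d med [0.7465 0.0789 0.1316] z range 0.118 0.639 x 0.731 1.369 y -0.359 0.093
holder 1411 rect mm [576.8 -12.5] [ 56.5 149.8] 6.4 z 0.078 0.0846
lamp 3728 rect mm [518.6 261.2] [150.9 132. ] 18.7 z 0.0703 0.076
heater 3673 rect mm [ 516.5 -244. ] [150.3 130.9] 16.1 z 0.0704 0.0759
graytool 65 rect mm [572.4  21.8] [14.2 14.3] 87.3 z 0.1527 0.1576
styl 56 rect mm [580.  -47.8] [13.1 13.1] 1.3 z 0.1526 0.1568
decoy 106 rect mm [472.3 -50.2] [18.7 18.8] 15.2 z 0.1844 0.1884
```

Depth gives consistent poses:

| Item | Position | Yaw |
|---|---|---|
| Stylus | ≈ (.580, -.048), top .153 | not reliable yet |
| Holder | not needed | ≈ 6.3° |
| Lamp box | centre ≈ (.519, .261) | ≈ 18.5° |
| Decoy | (.472, -.050) | not needed |

I'll hover over the stylus with the jaws across the row (tool yaw ≈ 96°).

```bash
cat >> h.py <<'E'
def steps(target,yaw,n,start=None):
    "print the shift (units of 40 mm, tool axes) and turn (6 deg) per call, chained n calls, from present pose"
    s=telemetry.sense();p=np.array(s["tool_pos"]);Rm=R.from_euler('xyz',s["orientation"],degrees=True)
    y0=s["orientation"][2];dy=(yaw-y0+180)%360-180
    for i in range(n):
        d=Rm.inv().apply((np.array(target)-p)/n)/.04
        print(i,"shift",d.round(3),"turn",round(-dy/n/6,3))
        Rm=R.from_euler('z',dy/n,degrees=True)*Rm
E
python3 -c "
from h import *
steps([.58,-.048,.26],96.3,4)
print(get_calibration('wrist')['T_tool_cam'].round(3),get_calibration('wrist')['fx'],robot.grasp_offset)"
```

```text
0 shift [ 3.332 -2.758 -0.18 ] turn -3.225
1 shift [ 4.057 -1.498 -0.183] turn -3.225
2 shift [ 4.324 -0.069 -0.186] turn -3.225
3 shift [ 4.103  1.368 -0.189] turn -3.225
[[-0.001 -0.956 -0.294  0.076]
 [ 1.    -0.001  0.001  0.001]
 [-0.001 -0.294  0.956 -0.142]
 [ 0.     0.     0.     1.   ]] 300.94601518794246 0.0187
```

Call:
move_arm --plan "1 0.66 -0.55 -0.04 -0.65;1 1.33 -1.1 -0.07 -1.3;1 2.0 -1.65 -0.11 -1.95;1 2.67 -2.2 -0.14 -2.6;1 3.33 -2.76 -0.18 -3.22"

```text
time_s: 0.52
tool_pos: [0.3093, -0.4893, 0.2378]
orientation: [-179.9, -0.0, 38.4]
ft_force: [1.8, 0.4, -0.3]
opening: 1.003
```

Call:
move_arm --plan "1 0.81 -0.3 -0.04 -0.65;1 1.62 -0.6 -0.07 -1.3;1 2.43 -0.9 -0.11 -1.95;1 3.24 -1.2 -0.14 -2.6;1 4.06 -1.5 -0.18 -3.22"

```text
time_s: 0.93
tool_pos: [0.3997, -0.3416, 0.2452]
orientation: [-180.0, -0.0, 57.7]
ft_force: [-0.0, -0.0, -0.1]
opening: 0.998
```

Call:
move_arm --plan "1 0.86 0 -0.04 -0.65;1 1.73 0 -0.07 -1.3;1 2.6 0 -0.11 -1.95;1 3.46 0 -0.14 -2.6;1 4.32 -0.07 -0.18 -3.22"

```text
time_s: 1.35
tool_pos: [0.4903, -0.1945, 0.2525]
orientation: [-180.0, -0.0, 77.0]
ft_force: [-0.2, -0.5, 0.5]
opening: 0.998
```

Call:
move_arm --plan "1 0.82 0.27 -0.04 -0.65;1 1.64 0.55 -0.07 -1.3;1 2.46 0.82 -0.11 -1.95;1 3.28 1.1 -0.14 -2.6;1 4.1 1.37 -0.18 -3.22"

```text
time_s: 1.77
tool_pos: [0.5808, -0.0471, 0.2596]
orientation: [-180.0, -0.0, 96.4]
ft_force: [-0.1, -0.5, 0.1]
opening: 1.0
```

Run:
```python
from h import *
im,d,c,M=cam("wrist");s=telemetry.sense();print(s["tool_pos"],s["orientation"],s["ft_force"])
cv2.imwrite("pics/w1.png",cv2.convertScaleAbs(im,alpha=1.5))
h=cv2.cvtColor(im,cv2.COLOR_BGR2HSV);m=cv2.inRange(h,(20,100,40),(36,255,255))
n,lab,st,ce=cv2.connectedComponentsWithStats(m)
for i in range(1,n):
    if st[i,4]>40:
        v,u=np.where(lab==i);P=pts(np.c_[u,v],d[v,u],c,M);zm=np.percentile(P[:,2],98);q=P[(P[:,2]>zm-.004)&(P[:,2]<zm+.003)]
        r=cv2.minAreaRect((q[:,:2]*1000).astype(np.float32));print(st[i],zm.round(4),np.round(r[0],1),np.round(r[1],1),round(r[2],1))
```

```text
[ 0.58303562 -0.04238805  0.26006316] [179.84713962  -0.22576966  96.71147562] [-0.74505447  1.47155599  0.95997375]
[ 166  164   62   46 1534] 0.185 [475.3 -49.3] [17.  17.5] 15.2
[314 172  16  33 439] 0.1542 [583.3 -46. ] [12.2 12.6] 4.8
```

View pics/w1.png

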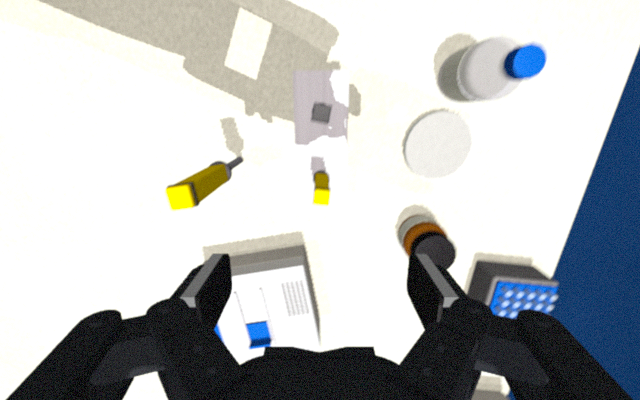

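The wrist view shows the stylus at (321,187), squared to the jaws, the grey tool at (321,112), and the decoy at (195,188), clear of the jaws. I'll re-measure at rest.

```bash
cat > st.py <<'E'
from h import *
for _ in range(2):
    im,d,c,M=cam("wrist");s=telemetry.sense();print(s["tool_pos"],s["orientation"])
    h=cv2.cvtColor(im,cv2.COLOR_BGR2HSV);m=cv2.inRange(h,(20,100,40),(36,255,255))
    n,lab,st,ce=cv2.connectedComponentsWithStats(m)
    for i in range(1,n):
        if st[i,4]>40:
            v,u=np.where(lab==i);P=pts(np.c_[u,v],d[v,u],c,M);zm=np.percentile(P[:,2],98);q=P[(P[:,2]>zm-.004)&(P[:,2]<zm+.003)]
            r=cv2.minAreaRect((q[:,:2]*1000).astype(np.float32));print(st[i],zm.round(4),np.round(r[0],1),np.round(r[1],1),round(r[2],1))
E
python3 st.py; python3 -c "
from h import *
steps([.581,-.0475,.100],96.2,1)"
```

```text
[ 0.58174459 -0.04492606  0.25977906] [ 1.79983458e+02 -8.19784098e-02  9.65383683e+01]
[ 161  169   63   48 1544] 0.1849 [474.7 -49.9] [18.5 18.4] 12.9
[308 178  17  34 461] 0.1541 [582.5 -47. ] [13.4 14. ] 0.3
[ 0.58082167 -0.04678072  0.25951193] [-1.79938482e+02 -1.71034458e-02  9.63903657e+01]
[ 163  167   63   47 1523] 0.1849 [474.7 -50.2] [18.5 18.6] 14.1
[310 176  17  34 463] 0.1543 [582.4 -46.8] [13.5 14. ] 1.0
0 shift [-0.02   0.007  3.988] turn 0.032
```

Estimates agree to about 2 mm, so I'll descend straight and grip.

Call:
move_arm --plan "1 0 0 0.5 0;1 0 0 1 0;1 0 0 1.5 0;1 0 0 1.9 0;1 0 0 2.2 0"

```text
time_s: 2.33
tool_pos: [0.5788, -0.0497, 0.1697]
orientation: [-179.8, -0.0, 96.1]
ft_force: [0.6, -0.3, -0.5]
opening: 1.002
```

Call:
move_arm --plan "1 0 0 0.5 0;1 0 0 1 0;1 0 0 1.4 0;1 0 0 1.65 0;1 0 0 1.78 0"

```text
time_s: 2.75
tool_pos: [0.5792, -0.0493, 0.0991]
orientation: [-179.8, -0.1, 96.1]
ft_force: [-0.1, -0.5, 0.7]
opening: 1.002
```

Call:
move_arm --plan "0.5 0 0 0 0;0.3 0 0 0 0;0.1 0 0 0 0;0 0 0 0 0;0 0 0 0 0" --squeeze 50

```text
time_s: 3.17
tool_pos: [0.5811, -0.049, 0.102]
orientation: [179.9, 0.0, 96.2]
ft_force: [0.3, 0.7, 0.1]
opening: 0.299
```

Call:
move_arm --plan "0 0 0 0 0;0 0 0 0 0;0 0 0 0 0;0 0 0 0 0;0 0 0 0 0"

```text
time_s: 3.58
tool_pos: [0.5809, -0.0489, 0.1017]
orientation: [179.9, 0.0, 96.2]
ft_force: [-0.1, -0.7, 3.5]
opening: 0.153
```

Call:
move_arm --plan "0 0 0 -0.15 0;0 0 0 -0.4 0;0 0 0 -0.7 0;0 0 0 -1.05 0;0 0 0 -1.4 0"

```text
time_s: 4.0
tool_pos: [0.5802, -0.0489, 0.1582]
orientation: [-180.0, -0.0, 96.2]
ft_force: [0.7, -0.2, -0.6]
opening: 0.152
```

Call:
move_arm --plan "0 0 0 -0.4 0;0 0 0 -0.8 0;0 0 0 -1.2 0;0 0 0 -1.5 0;0 0 0 -1.75 0"

```text
time_s: 4.42
tool_pos: [0.5804, -0.0488, 0.229]
orientation: [179.9, 0.0, 96.2]
ft_force: [0.5, -0.5, -0.8]
opening: 0.155
```

Call:
move_arm --plan "0 0 0 -0.25 0;0 0 0 -0.5 0;0 0 0 -0.75 0;0 0 0 -0.95 0;0 0 0 -1.05 0"

```text
time_s: 4.83
tool_pos: [0.5808, -0.0489, 0.2704]
orientation: [179.9, 0.0, 96.2]
ft_force: [-0.2, 0.2, -0.3]
opening: 0.158
```

Run:
```python
from h import *
im,d,c,M=cam("wrist");s=telemetry.sense();print(s["tool_pos"],s["orientation"],s["ft_force"],s["opening"])
a=cv2.convertScaleAbs(im,alpha=1.5)[50:400,120:520]
im2,d2,c2,M2=cam("scene");b=cv2.resize(cv2.convertScaleAbs(im2,alpha=1.5)[60:235,280:480],None,fx=2,fy=2,interpolation=2)
cv2.imwrite("pics/l1.png",np.hstack([a,b]))
```

```text
[ 0.58103865 -0.04901429  0.27081832] [1.79872961e+02 4.77259125e-02 9.61767102e+01] [ 0.06646935  0.07844374 -0.11506958] 0.15226180870580572
```

View pics/l1.png

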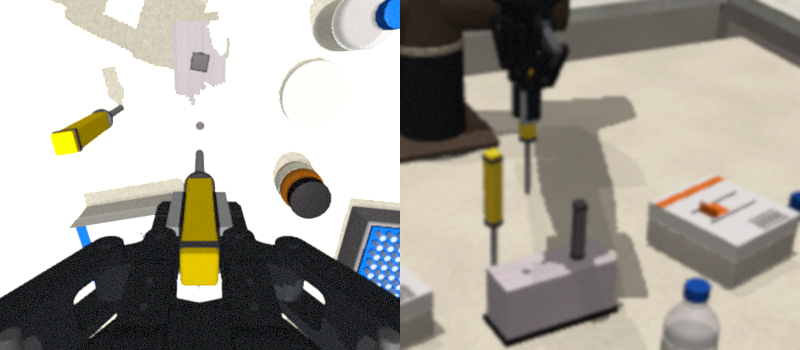

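The stylus is held upright (shaft tip at about (200,150) in the left crop), and the hole it came from is empty at (200,126). Next I'll locate the lip and the box axes.

```bash
cat > lamp.py <<'E'
from h import *
def analyse(im,d,c,M,tag):
    vv,uu=np.mgrid[0:400,0:640];P=pts(np.c_[uu.ravel(),vv.ravel()],d.ravel(),c,M).reshape(400,640,3);P[d<=0]=0
    near=(np.abs(P[:,:,0]-.52)<.11)&(np.abs(P[:,:,1]-.26)<.11)
    h=cv2.cvtColor(im,cv2.COLOR_BGR2HSV);o=(cv2.inRange(h,(4,110,40),(19,255,255))>0)&near
    face=near&(P[:,:,2]>.065)&(P[:,:,2]<.076)
    r=cv2.minAreaRect((P[face][:,:2]*1000).astype(np.float32));print(tag,"face z",np.median(P[face][:,2]).round(4),np.round(r[0],1),np.round(r[1],1),round(r[2],1))
    a=np.radians(18.5);ex=np.array([np.cos(a),np.sin(a)]);ey=np.array([-ex[1],ex[0]])
    for nm,m in(("lip",o&(P[:,:,2]>.081)&(P[:,:,2]<.09)),("plate",o&(P[:,:,2]>.0695)&(P[:,:,2]<.079)&(np.abs((P[:,:,:2]-np.array(r[0])/1000)@ex)<.03))):
        q=P[m]
        if len(q)<3: print(nm,len(q));continue
        rr=cv2.minAreaRect((q[:,:2]*1000).astype(np.float32));b=(q[:,:2]*1000-np.array(r[0]));X=b@ex;Y=b@ey
        print(nm,len(q),"rect",np.round(rr[0],1),np.round(rr[1],1),round(rr[2],1),"box x",np.round([X.min(),X.max()],1),"y",np.round([Y.min(),Y.max()],1),"z",np.median(q[:,2]).round(4))
    return P
E
python3 - <<'E'
from lamp import *
for n in("top","scene"):
    z=np.load(n+"0.npz");k=z["k"];analyse(z["im"],z["d"],dict(fx=k[0],fy=k[1],cx=k[2],cy=k[3]),z["M"],n)
E
```

```text
top face z 0.0703 [518.6 261.2] [150.9 132. ] 18.7
lip 21 rect [527.2 229.5] [23.8  4. ] 20.3 box x [-13.8  10. ] y [-34.9 -30.7] z 0.0842
plate 114 rect [523.3 246.6] [27.5 23.5] 17.7 box x [-14.   13.5] y [-27.2  -3.6] z 0.0732
scene face z 0.0733 [517.8 262. ] [154.9 134.6] 18.4
lip 23 rect [530.1 231.5] [24.5  6.2] 17.2 box x [-10.2  14.2] y [-36.  -29.7] z 0.0847
plate 32 rect [524.5 242.2] [28.3 26.9] 25.9 box x [-12.7  14.6] y [-35.3  -6.5] z 0.0765
```

```bash
python3 -c "
from h import *
steps([.5335,.216,.27],108.5,2)"
```

```text
0 shift [ 3.357e+00 -2.320e-01 -3.000e-03] turn -1.027
1 shift [ 3.362e+00  1.300e-01 -3.000e-03] turn -1.027
```

Call:
move_arm --plan "0 0.5 -0.04 0 -0.2;0 1.2 -0.08 0 -0.4;0 2 -0.14 0 -0.6;0 2.7 -0.19 0 -0.8;0 3.36 -0.23 0 -1.03"

```text
time_s: 5.35
tool_pos: [0.5559, 0.0851, 0.2679]
orientation: [-179.9, -0.0, 102.4]
ft_force: [0.4, -0.4, -0.8]
opening: 0.157
```

Call:
move_arm --plan "0 0.7 0.03 0 -0.2;0 1.5 0.06 0 -0.4;0 2.3 0.09 0 -0.6;0 3 0.12 0 -0.8;0 3.36 0.13 0 -1.03"

```text
time_s: 5.77
tool_pos: [0.5318, 0.2189, 0.2679]
orientation: [-179.9, -0.1, 108.7]
ft_force: [-0.7, 0.4, -0.0]
opening: 0.159
```

Call:
move_arm --plan "0 0 0 0.4 0;0 0 0 0.8 0;0 0 0 1.2 0;0 0 0 1.6 0;0 0 0 1.9 0"

```text
time_s: 6.18
tool_pos: [0.532, 0.2161, 0.1904]
orientation: [-179.8, -0.0, 108.5]
ft_force: [0.2, 0.3, 0.1]
opening: 0.152
```

Run:
```python
from lamp import *
cam("top")
im,d,c,M=cam("wrist");s=telemetry.sense();print(s["tool_pos"],s["orientation"])
P=analyse(im,d,c,M,"wrist");np.savez("w2.npz",im=im,d=d,M=M)
cv2.imwrite("pics/w2.png",cv2.convertScaleAbs(im,alpha=1.3))
for n in("top","scene"): analyse(*cam(n),n)
# column of stylus shaft
for v in range(150,330,6):
    u=320;print(v,P[v,u].round(4),im[v,u],end=" | ")
```

```text
[0.53116842 0.2157331  0.18937049] [-1.79620588e+02 -4.52277058e-02  1.08534496e+02]
wrist face z 0.0692 [519.9 261.1] [150.7 130.2] 18.5
lip 154 rect [530.5 231. ] [27.9  3.8] 18.8 box x [-13.5  14.4] y [-33.8 -29.9] z 0.0829
plate 1032 rect [526.  244.5] [28.8 26. ] 18.7 box x [-13.9  14.9] y [-30.7  -4.7] z 0.0722
top face z 0.0702 [518.8 260.5] [151.4 130.3] 18.4
lip 13 rect [527.7 229.3] [23.8  5.2] 19.3 box x [-13.4  10.5] y [-35.1 -29.8] z 0.0845
plate 77 rect [522.3 245.9] [27.4 23.1] 23.9 box x [-14.4  13.5] y [-26.5  -3.1] z 0.073
scene face z 0.0733 [518.2 261.3] [152.9 135. ] 18.3
lip 26 rect [529.9 230.7] [23.6  6.3] 27.5 box x [-10.7  13.1] y [-36.6 -29.2] z 0.0857
plate 37 rect [525.  243.6] [25.4 32.7] 15.3 box x [-11.5  13.6] y [-35.6  -2.2] z 0.0764
150 [0.5188 0.2538 0.072 ] [  0  67 140] | 156 [0.5204 0.2489 0.0717] [  0  70 141] | 162 [0.522  0.2442 0.0725] [  0  65 139] | 168 [0.5237 0.2392 0.0724] [  0  69 142] | 174 [0.5254 0.234  0.0715] [  0  62 136] | 180 [0.5265 0.2309 0.0805] [ 0 42 96] | 186 [0.5291 0.223  0.0683] [124 128 133] | 192 [0.5308 0.2179 0.069
[... 234 characters left out ...]
0.224  0.1695] [ 3 69 82] | 234 [0.5294 0.224  0.1782] [  0  85 100] | 240 [0.5294 0.2239 0.1857] [  0  84 101] | 246 [0.5293 0.2243 0.1938] [ 0 83 99] | 252 [0.5295 0.2239 0.1994] [  0  85 103] | 258 [0.5295 0.224  0.2056] [ 0 83 98] | 264 [0.5296 0.2237 0.2106] [  0  87 102] | 270 [0.5296 0.2239 0.2161] [  0  83 101] | 276 [0.5295 0.2244 0.2217] [  0  89 101] | 282 [0.5296 0.2242 0.2258] [ 0 86 99] | 288 [0.5297 0.2237 0.2292] [  0  88 104] | 294 [0.5295 0.2244 0.2342] [41 40 42] | 300 [0.5297 0.224  0.2371] [ 0 80 97] | 306 [0.5301 0.2227 0.2386] [  0 123 143] | 312 [0.5308 0.2206 0.2391] [  0 123 144] | 318 [0.5316 0.2183 0.2392] [  0 122 141] | 324 [0.5324 0.2158 0.2392] [  0 125 144] |
```

View pics/w2.png

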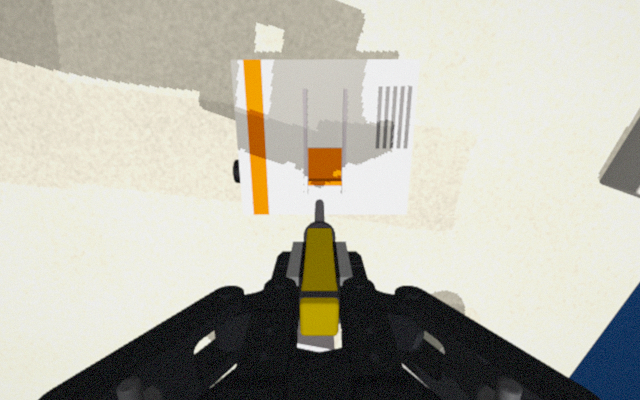

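In the wrist view the lip is at (324,181), the rails run from (305,90) to (345,190), and the stylus tip is at (320,203). The tip sits about 8 mm before the lip and 3 mm to the -x side of the lip's middle. I'll shift, lower and sweep.

Call:
move_arm --plan "0 0 0.08 0.1 0;0 0 0.08 0.25 0;0 0 0.08 0.4 0;0 0 0.08 0.52 0;0 0 0.08 0.57 0"

```text
time_s: 6.8
tool_pos: [0.5356, 0.217, 0.1689]
orientation: [-179.9, -0.0, 108.5]
ft_force: [-0.5, 0.0, -0.2]
opening: 0.155
```

Call:
move_arm --plan "0 0.04 0 0 0;0 0.1 0 0 0;0 0.16 0 0 0;0 0.22 0 0 0;0 0.28 0 0 0"

```text
time_s: 7.22
tool_pos: [0.5329, 0.2275, 0.1705]
orientation: [180.0, 0.1, 108.6]
ft_force: [1.2, -1.2, -0.8]
opening: 0.159
```

Call:
move_arm --plan "0 0.06 0 0 0;0 0.12 0 0 0;0 0.18 0 0 0;0 0.24 0 0 0;0 0.3 0 0 0"

```text
time_s: 7.63
tool_pos: [0.5289, 0.2394, 0.1704]
orientation: [180.0, 0.0, 108.5]
ft_force: [-0.0, -1.1, 0.9]
opening: 0.159
```

Run:
```python
from lamp import *
im,d,c,M=cam("wrist");s=telemetry.sense();print(s["tool_pos"],s["ft_force"]);analyse(im,d,c,M,"wrist")
print("top of shaft",plane([[320,203]],.1,c,M))
```

```text
[0.5287752  0.23974465 0.17037379] [ 0.76133626 -1.97827702  0.06683177]
wrist face z 0.0692 [520.3 261. ] [151.1 130.1] 18.9
lip 144 rect [525.9 244.9] [27.9  4.9] 18.7 box x [-13.7  14.1] y [-19.5 -14.6] z 0.083
plate 1122 rect [521.  259.1] [28.9 26.5] 18.9 box x [-14.3  14.7] y [-15.3  11.2] z 0.0721
top of shaft [[0.52823909 0.24642    0.1       ]]
```

The shutter has moved 14.5 mm in contact. I'll lower the tip about 4 mm for better lip overlap and continue.

Call:
move_arm --plan "0 0.06 0 0.04 0;0 0.12 0 0.08 0;0 0.18 0 0.09 0;0 0.24 0 0.09 0;0 0.3 0 0.09 0"

```text
time_s: 8.1
tool_pos: [0.5248, 0.2508, 0.1662]
orientation: [-180.0, -0.0, 108.5]
ft_force: [1.1, -1.6, -0.3]
opening: 0.155
```

Call:
move_arm --plan "0 0.05 0 0 0;0 0.1 0 0 0;0 0.15 0 0 0;0 0.2 0 0 0;0 0.24 0 0 0"

```text
time_s: 8.52
tool_pos: [0.5217, 0.2599, 0.1663]
orientation: [-180.0, -0.0, 108.5]
ft_force: [0.8, -2.5, -1.4]
opening: 0.155
```

Run:
```python
from lamp import *
im,d,c,M=cam("wrist");s=telemetry.sense();print(s["tool_pos"],s["ft_force"]);analyse(im,d,c,M,"wrist")
```

```text
[0.52164636 0.26000333 0.1663232 ] [ 1.6222152  -2.09713625 -1.92449146]
wrist face z 0.0693 [520.  260.9] [150.6 130.6] 18.6
lip 146 rect [518.9 265.7] [28.1  4.9] 19.3 box x [-13.5  14.6] y [2.6 7.5] z 0.0829
plate 1192 rect [514.3 279.7] [28.9 26.4] 18.7 box x [-13.9  15. ] y [ 6.5 32.9] z 0.0721
```

36.5 mm of travel so far, and no end stop yet. I'll push on gently until the force rises.

Call:
move_arm --plan "0 0.04 0 0 0;0 0.07 0 0 0;0 0.1 0 0 0;0 0.1 0 0 0;0 0.1 0 0 0"

```text
time_s: 8.98
tool_pos: [0.5207, 0.2632, 0.1665]
orientation: [-180.0, 0.0, 108.5]
ft_force: [2.6, -3.6, -0.6]
opening: 0.158
```

Call:
move_arm --plan "0 0.03 0 0 0;0 0.05 0 0 0;0 0.05 0 0 0;0 0.05 0 0 0;0 0.05 0 0 0"

```text
time_s: 9.4
tool_pos: [0.52, 0.2653, 0.1665]
orientation: [-180.0, 0.0, 108.5]
ft_force: [0.8, -3.6, -1.2]
opening: 0.158
```

Run:
```python
from lamp import *
im,d,c,M=cam("wrist");s=telemetry.sense();print(s["tool_pos"],s["ft_force"]);analyse(im,d,c,M,"wrist")
```

```text
[0.52000995 0.26530431 0.16651438] [ 1.75504704 -3.86674211 -2.15311306]
wrist face z 0.0693 [520.  260.9] [150.7 130.1] 18.5
lip 161 rect [518.5 266.1] [27.6  4.4] 18.7 box x [-13.6  14. ] y [3.2 7.7] z 0.0829
plate 1057 rect [513.9 279.8] [28.5 26.1] 18.6 box x [-14.   14.5] y [ 6.8 32.9] z 0.0722
```

The lip has stopped (37.3 mm of travel) while the TCP moved 5.5 mm further at about 4 N. That suggests the end stop was reached and the stylus tilted slightly in the pads. I'll back off, lift, and look at the port and the stylus.

Call:
move_arm --plan "0 -0.15 0 0 0;0 -0.35 0 -0.1 0;0 -0.6 0 -0.3 0;0 -0.85 0 -0.5 0;0 -1.1 0 -0.6 0"

```text
time_s: 9.87
tool_pos: [0.5351, 0.2231, 0.1928]
orientation: [179.8, -0.0, 108.5]
ft_force: [-0.6, 0.6, -0.4]
opening: 0.153
```

Run:
```python
from lamp import *
cam("top");cam("top")
im,d,c,M=cam("wrist");s=telemetry.sense();print(s["tool_pos"],s["orientation"],s["ft_force"]);P=analyse(im,d,c,M,"wrist");np.savez("w3.npz",im=im,d=d,M=M)
im2,d2,c2,M2=cam("scene")
a=cv2.resize(cv2.convertScaleAbs(im,alpha=1.3)[60:240,220:420],None,fx=2,fy=2,interpolation=2);b=cv2.resize(cv2.convertScaleAbs(im2,alpha=1.5)[90:210,380:500],(360,360),interpolation=2)
cv2.imwrite("pics/w3.png",np.hstack([a,b]))
for v in range(186,330,6): print(v,P[v,320].round(4),im[v,320],end=" | ")
```

```text
[0.53487577 0.22289417 0.19174623] [ 1.79879118e+02 -2.46067903e-02  1.08421094e+02] [-0.41455455  0.12775521 -0.29210339]
wrist face z 0.0692 [520.  261.1] [150.9 130.3] 18.6
lip 172 rect [518.5 265.9] [27.4  4.1] 18.7 box x [-13.6  13.8] y [3.  7.2] z 0.0828
plate 1083 rect [515.1 277.4] [29.2 30.8] 18.3 box x [-14.1  15.1] y [ 1.6 32.4] z 0.0721
186 [0.5356 0.2292 0.0699] [129 136 138] | 192 [0.5374 0.2238 0.0695] [183 183 182] | 198 [0.5392 0.2184 0.0696] [186 185 186] | 204 [0.541  0.2131 0.0702] [184 185 185] | 210 [0.5372 0.2234 0.1193] [57 58 54] | 216 [0.537  0.2237 0.1337] [55 58 59] | 222 [0.5367 0.2243 0.1472] [60 58 62] | 228 [0.5348 0.2296 0.1713] [54 48 51] | 234 [0.5349 0.2291 0.179 ] [ 0 81 95] | 240 [0.5347 0.2297 0.1885] [ 0 85 98] | 246 [0.5345 0.23   0.1963] [ 0 80 96] | 252 [0.5345 0.2299 0.2029] [ 0 83 95] | 258 [0.5343 0.2305 0.2101] [ 0 83 96] | 264 [0.5343 0.2304 0.2154] [  0  85 100] | 270 [0.534  0.2311 0.2219] [  0  81 100] | 276 [0.5342 0.2305 0.2256] [ 0 80 98] | 282 [0.534  0.2308 0.2307] [ 0 86 99] | 288 [0.5339 0.231  0.2352] [ 9 67 76] | 294 [0.5337 0.2316 0.2399] [34 47 50] | 300 [0.5337 0.2315 0.2433] [  0 106 124] | 306 [0.5346 0.229  0.2431] [  0 127 148] | 312 [0.5351 0.2272 0.244 ] [  0 123 143] | 318 [0.536  0.2246 0.2437] [  0 123 143] | 324 [0.5367 0.2225 0.2441] [  0 122 144] |
```

View pics/w3.png

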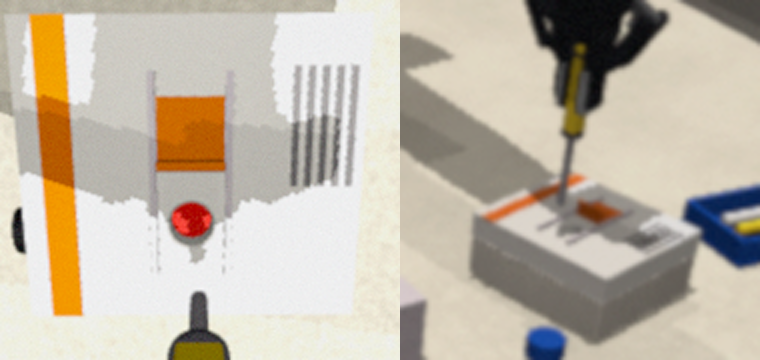

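The port is open, with the red button at crop (191,220), i.e. image (315.5,170). The tip is at about (319,207), and the stylus is tilted about 2.6°. Next is the exact port position.

Run:
```python
from lamp import *
z=np.load("w3.npz");im,d,M=z["im"],z["d"],z["M"];c=get_calibration("wrist")
h=cv2.cvtColor(im,cv2.COLOR_BGR2HSV);m=(cv2.inRange(h,(0,130,50),(3,255,255))|cv2.inRange(h,(172,130,50),(180,255,255)))
m[:140]=0;m[200:]=0;m[:,:290]=0;m[:,345:]=0
v,u=np.where(m);P=pts(np.c_[u,v],d[v,u],c,M);print(len(u),u.mean(),v.mean(),"button z",np.median(P[:,2]),"3d bbox",P.min(0).round(4),P.max(0).round(4),P.mean(0).round(4))
# bore: pixels deeper than face by >5mm inside area
vv,uu=np.mgrid[150:195,295:340];Q=pts(np.c_[uu.ravel(),vv.ravel()],d[150:195,295:340].ravel(),c,M)
q=Q[(Q[:,2]<.064)&(Q[:,2]>.03)];r=cv2.minAreaRect((q[:,:2]*1000).astype(np.float32));print("deep",len(q),r)
ij=(Q[:,2]<.066)&(Q[:,2]>.03);e=np.c_[uu.ravel(),vv.ravel()][ij];rim=plane(e,.0692,c,M)[:,:2]*1000
print("mouth",cv2.minEnclosingCircle(rim.astype(np.float32)))
cx,cy=520,261.1;a=np.radians(18.5)
for p in (np.array(r[0]),np.array(cv2.minEnclosingCircle(rim.astype(np.float32))[0]),P.mean(0)[:2]*1000,np.array([538.7,219.4])):
    D=p-[cx,cy];print("box",D@[np.cos(a),np.sin(a)],D@[-np.sin(a),np.cos(a)])
```

```text
262 315.17175572519085 169.45419847328245 button z 0.05520070401213481 3d bbox [0.5183 0.2311 0.0447] [0.537  0.2475 0.0567] [0.5275 0.2394 0.0549]
deep 357 ((527.3815307617188, 238.9476318359375), (17.70057487487793, 19.07424545288086), 82.66402435302734)
mouth ((526.85546875, 240.75582885742188), 9.79574966430664)
box -0.028969335886835177 -23.349808830908
box 0.04590294890972436 -21.468130896284787
box 0.2531830748399301 -22.919526461830863
box 4.502048180263624 -45.47869349687377
```

```bash
cat > tip.py <<'E'
from lamp import *
def tip(im,d,c,M):
    vv,uu=np.mgrid[0:400,0:640];P=pts(np.c_[uu.ravel(),vv.ravel()],d.ravel(),c,M).reshape(400,640,3)
    a=np.radians(18.5);ex=np.array([np.cos(a),np.sin(a)]);ey=np.array([-ex[1],ex[0]])
    B=(P[:,:,:2]*1000-[520,261.1]);X=B@ex;Y=B@ey;Z=P[:,:,2]
    for v in range(195,226,3):
        s=(Z[v,295:345]>.088)&(d[v,295:345]>0);u=np.where(s)[0]+295
        if len(u) and len(u)<14: print(v,"u",u.min(),u.max(),"X",X[v,u].mean().round(1),"Y axis",(Y[v,u].min()).round(1),np.median(Y[v,u]).round(1),np.max(Y[v,u]).round(1)-3.5,"Z",np.median(Z[v,u]).round(4))
    for v in(240,280):
        s=(cv2.cvtColor(im,cv2.COLOR_BGR2HSV)[v,295:345,1]>120)&(d[v,295:345]>0);u=np.where(s)[0]+295
        print("handle",v,X[v,u].mean().round(1),X[v,u].min().round(1),X[v,u].max().round(1),"Yaxis",np.median(Y[v,u]).round(1)-7,np.median(Z[v,u]).round(4))
E
python3 - <<'E'
from tip import *
c=get_calibration("wrist")
for f in("w2.npz","w3.npz"):
    z=np.load(f);print(f);tip(z["im"],z["d"],c,z["M"])
s=telemetry.sense();print(s["tool_pos"],s["orientation"])
E
```

```text
w2.npz
201 u 315 322 X -4.4 Y axis -42.9 -41.8 -44.8 Z 0.1051
204 u 315 323 X -4.0 Y axis -44.7 -42.3 -44.9 Z 0.1111
207 u 315 323 X -3.9 Y axis -43.9 -41.9 -44.8 Z 0.1196
210 u 314 323 X -4.2 Y axis -45.0 -42.2 -44.9 Z 0.1257
213 u 314 323 X -4.2 Y axis -44.6 -42.1 -45.2 Z 0.1325
216 u 314 323 X -4.1 Y axis -44.0 -42.0 -45.0 Z 0.1388
219 u 314 323 X -4.0 Y axis -43.7 -42.1 -45.0 Z 0.1442
handle 240 -3.3 -10.2 4.1 Yaxis -45.2 0.186
handle 280 -3.1 -9.9 3.7 Yaxis -45.4 0.2238
w3.npz
207 u 315 322 X 3.2 Y axis -43.6 -42.1 -45.1 Z 0.1095
210 u 315 322 X 3.2 Y axis -42.8 -41.3 -44.6 Z 0.1192
213 u 314 323 X 3.2 Y axis -44.4 -41.4 -44.0 Z 0.1256
216 u 314 323 X 3.2 Y axis -44.0 -41.1 -43.9 Z 0.1331
219 u 314 323 X 3.2 Y axis -43.1 -40.9 -43.7 Z 0.1395
222 u 314 323 X 3.2 Y axis -42.3 -40.7 -43.2 Z 0.1459
handle 240 3.4 -3.6 11.1 Yaxis -41.8 0.1877
handle 280 3.1 -3.8 10.0 Yaxis -40.0 0.2295
[0.5342924  0.22325334 0.19099258] [ 1.79955018e+02 -3.46855151e-02  1.08459542e+02]
```

Call:
move_arm --plan "0 0.1 -0.02 0 0;0 0.25 -0.05 0 0;0 0.4 -0.06 0 0;0 0.53 -0.065 0 0;0 0.58 -0.065 0 0"

```text
time_s: 10.48
tool_pos: [0.5234, 0.246, 0.1903]
orientation: [-180.0, -0.0, 108.6]
ft_force: [-1.2, 0.1, -0.4]
opening: 0.159
```

Run:
```python
from tip import *
cam("top");cam("top");cam("top")
im,d,c,M=cam("wrist");s=telemetry.sense();print(s["tool_pos"],s["orientation"]);analyse(im,d,c,M,"w");tip(im,d,c,M)
cv2.imwrite("pics/w4.png",cv2.resize(cv2.convertScaleAbs(im,alpha=1.3)[100:260,240:400],None,fx=3,fy=3,interpolation=2))
```

```text
[0.52409162 0.2450023  0.19049278] [-1.79997223e+02  7.10391158e-03  1.08562358e+02]
w face z 0.0692 [519.9 261. ] [150.6 130. ] 18.5
lip 163 rect [518.6 266.3] [27.1  3.9] 18.9 box x [-13.1  14. ] y [3.4 7.3] z 0.083
plate 1054 rect [514.1 279.9] [28. 26.] 18.3 box x [-13.6  14.5] y [ 6.7 32.7] z 0.0721
207 u 315 322 X -0.9 Y axis -18.0 -16.5 -19.3 Z 0.1076
210 u 316 322 X -0.5 Y axis -17.0 -16.3 -19.2 Z 0.1155
213 u 314 323 X -0.9 Y axis -18.7 -16.0 -18.8 Z 0.1232
216 u 314 323 X -0.8 Y axis -18.5 -15.5 -18.5 Z 0.1312
219 u 314 323 X -0.8 Y axis -17.3 -15.5 -17.9 Z 0.1373
222 u 314 323 X -0.8 Y axis -16.7 -15.3 -17.9 Z 0.1436
handle 240 -0.4 -7.4 7.3 Yaxis -16.3 0.1856
handle 280 -0.5 -7.2 6.4 Yaxis -14.7 0.2271
```

View pics/w4.png

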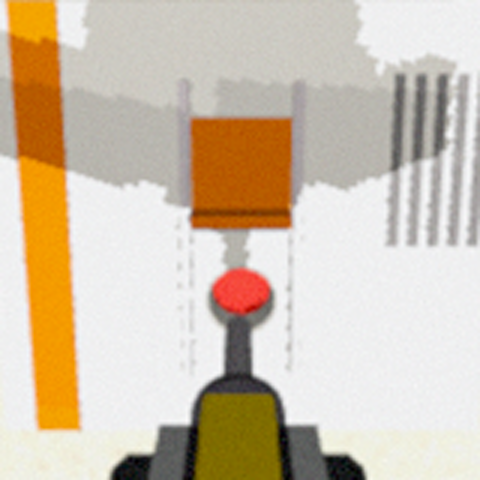

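The tip is at (-0.8,-19.4) in box mm and the port at (0.1,-21.7). I'll trim that and descend.

Call:
move_arm --plan "0 -0.03 0.02 0 0;0 -0.05 0.02 0 0;0 -0.05 0.02 0.15 0;0 -0.05 0.02 0.35 0;0 -0.05 0.02 0.5 0"

```text
time_s: 11.1
tool_pos: [0.5252, 0.2429, 0.1693]
orientation: [-179.9, -0.0, 108.5]
ft_force: [0.5, -0.2, -0.9]
opening: 0.159
```

Call:
move_arm --plan "0 0 0 0.1 0;0 0 0 0.2 0;0 0 0 0.3 0;0 0 0 0.4 0;0 0 0 0.45 0"

```text
time_s: 11.52
tool_pos: [0.5253, 0.2431, 0.1518]
orientation: [-180.0, -0.0, 108.5]
ft_force: [-1.0, -0.6, -0.2]
opening: 0.16
```

Call:
move_arm --plan "0 0 0 0.03 0;0 0 0 0.06 0;0 0 0 0.1 0;0 0 0 0.13 0;0 0 0 0.15 0"

```text
time_s: 11.93
tool_pos: [0.5256, 0.2432, 0.1465]
orientation: [180.0, 0.0, 108.5]
ft_force: [0.4, -0.3, -0.7]
opening: 0.161
```

Call:
move_arm --plan "0 0 0 0.03 0;0 0 0 0.06 0;0 0 0 0.09 0;0 0 0 0.1 0;0 0 0 0.1 0"

```text
time_s: 12.35
tool_pos: [0.5257, 0.2432, 0.1428]
orientation: [180.0, 0.0, 108.5]
ft_force: [-0.5, 0.3, 1.3]
opening: 0.157
```

Call:
move_arm --plan "0 0 0 0.02 0;0 0 0 0.04 0;0 0 0 0.06 0;0 0 0 0.08 0;0 0 0 0.08 0"

```text
time_s: 12.77
tool_pos: [0.5258, 0.2432, 0.1395]
orientation: [180.0, 0.0, 108.5]
ft_force: [-1.4, 0.3, 3.0]
opening: 0.154
```

```bash
python3 -c "
from h import *
for i in range(4):
    cam('top');s=telemetry.sense();print(s['tool_pos'].round(4),s['ft_force'].round(2))"
```

```text
[0.5257 0.2432 0.1396] [-1.11  0.08  3.53]
[0.5257 0.2432 0.1396] [-0.73 -0.96  3.02]
[0.5257 0.2432 0.1396] [-0.47 -0.89  2.6 ]
[0.5257 0.2432 0.1396] [-0.21 -1.21  3.41]
```

About 3.1 N, roughly 4 mm pressed. I'll continue in small steps.

Call:
move_arm --plan "0 0 0 0.02 0;0 0 0 0.04 0;0 0 0 0.06 0;0 0 0 0.07 0;0 0 0 0.07 0"

```text
time_s: 13.38
tool_pos: [0.5257, 0.2432, 0.1367]
orientation: [180.0, 0.0, 108.5]
ft_force: [-1.0, -1.2, 4.3]
opening: 0.159
```

Call:
move_arm --plan "0 0 0 0.01 0;0 0 0 0.02 0;0 0 0 0.03 0;0 0 0 0.03 0;0 0 0 0.03 0"

```text
time_s: 13.8
tool_pos: [0.5259, 0.2432, 0.1365]
orientation: [180.0, 0.0, 108.5]
ft_force: [-1.1, -0.7, 8.4]
opening: 0.155
```

```bash
python3 -c "
from h import *
for i in range(4):
    cam('top');s=telemetry.sense();print(s['tool_pos'].round(4),s['ft_force'].round(2))"
```

```text
[0.5259 0.2433 0.1365] [-2.4  -0.31  8.53]
[0.5259 0.2432 0.1366] [-1.7  -0.33  7.93]
[0.5259 0.2433 0.1366] [-1.36 -0.08  8.61]
[0.5259 0.2433 0.1366] [-2.15 -0.19  8.25]
```

The force has jumped to 8.3 N with z no longer moving, so the hard stop is reached. I'll hold for more than 1 s and check.

Call:
move_arm --plan "0 0 0 0 0;0 0 0 0 0;0 0 0 0 0;0 0 0 0 0;0 0 0 0 0"

```text
time_s: 14.42
tool_pos: [0.5259, 0.2433, 0.1366]
orientation: [180.0, 0.0, 108.5]
ft_force: [-2.0, 0.2, 8.2]
opening: 0.156
```

Call:
move_arm --plan "0 0 0 0 0;0 0 0 0 0;0 0 0 0 0;0 0 0 0 0;0 0 0 0 0"

```text
time_s: 14.83
tool_pos: [0.5259, 0.2433, 0.1366]
orientation: [180.0, 0.0, 108.5]
ft_force: [-1.8, -1.1, 8.2]
opening: 0.159
```

Call:
move_arm --plan "0 0 0 0 0;0 0 0 0 0;0 0 0 0 0;0 0 0 0 0;0 0 0 0 0"

```text
time_s: 15.25
tool_pos: [0.5259, 0.2433, 0.1366]
orientation: [180.0, 0.0, 108.5]
ft_force: [-1.1, -0.2, 8.6]
opening: 0.155
```

Run:
```python
from tip import *
im,d,c,M=cam("wrist");s=telemetry.sense();print(s["time_s"],s["tool_pos"],s["ft_force"]);analyse(im,d,c,M,"w");tip(im,d,c,M)
im2=cam("scene")[0];a=cv2.resize(cv2.convertScaleAbs(im,alpha=1.3)[100:260,240:400],(400,400),interpolation=2);b=cv2.resize(cv2.convertScaleAbs(im2,alpha=1.5)[90:210,380:500],(400,400),interpolation=2)
cv2.imwrite("pics/end.png",np.hstack([a,b]))
```

```text
15.3 [0.52588763 0.24325042 0.13655644] [-1.20980468 -0.92468965  8.56783776]
w face z 0.0692 [520.3 260.9] [150.7 130.4] 18.6
lip 279 rect [518.8 266.1] [27.5  4.3] 18.9 box x [-13.6  13.9] y [3.3 7.7] z 0.083
plate 1651 rect [514.3 279. ] [29.1 28. ] 19.2 box x [-14.5  14.7] y [ 5.3 33.1] z 0.0722
222 u 315 321 X 0.1 Y axis -18.1 -17.2 -20.4 Z 0.0912
handle 240 0.5 -6.1 7.2 Yaxis -18.9 0.1315
handle 280 0.8 -6.1 7.6 Yaxis -17.2 0.1733
```

View pics/end.png

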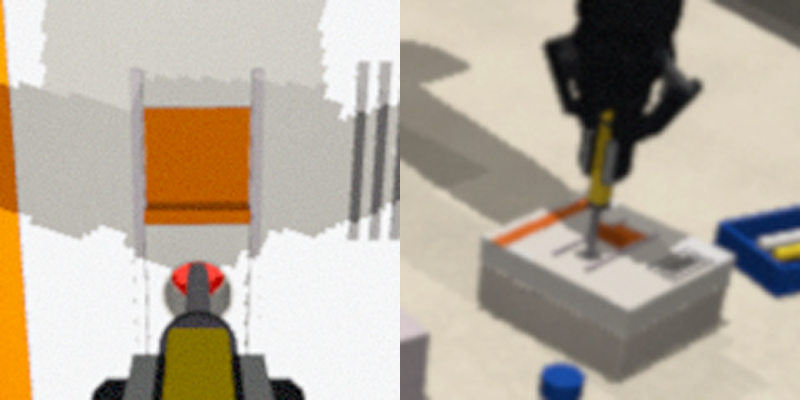

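The stylus sits in the bore at crop (197,285), over the depressed button, with the shutter open at (197,165). Tip height of about .047–.048 and a steady 8.4 N match fully down, so I'll hand it in.

```bash
python3 -c "
from h import *
print(job.job_done());s=telemetry.sense();print(s['time_s'],s['tool_pos'],s['ft_force'],s['opening'])"
```

```text
the job is handed in; nothing more can be done
None
the job is handed in; nothing more can be done
```

I drew the yellow stylus from the holder, swept the orange shutter open with its shaft, and pressed the red button down to its stop. I handed the job in at about 15.3 s, still holding the stylus on the button; no verdict was reported.

**Last checks:**
- **Shutter:** about 39.8 of 40 mm open. The lip stopped moving while the arm went 5.5 mm further at about 4 N.
- **Button:** a steady 8.2–8.6 N with no further travel, which matches the hard stop. The tip is at about 47–48 mm height.
- **Stylus:** about 1–2 mm from the port centre and about 2.5° from upright. It tilted slightly in the pads when the shutter reached its stop. The grip opening stayed steady.

**Not checked or in disagreement:**
- I did not measure the blue controller, grey tool or bystanders again at the end; none were in the arm's path.
- The wrist camera read about 1 mm low. Camera estimates of the stylus position differed by 1–2 mm, so I corrected from close-up views.
- A telemetry read after hand-in returned nothing.

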